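# Clamp a glued cabinet foot in a one-hand bar clamp

### The job

Stand the square-based wooden cabinet foot upright on the counter between the open jaws of the bar clamp, on the side away from the handle, with the two glued halves facing the jaws, and let go of it. Then squeeze the clamp's trigger towards its handle again and again until the sliding jaw holds the foot firmly against the fixed jaw, and let go of the clamp. Move the jaw only with the trigger: never push the jaw or its bar directly.

Things in the scene. Friction and masses are not known exactly. Their poses are not given: they have to be found in the camera images.
- foot: Wooden cabinet foot: square-edged base 56 mm (its x) by 40 mm (its y), 45 mm high, two halves glued along a dark seam that runs along its x; on top a round spigot 30 mm across, from 45 to 82 mm high, to grip it by. Origin at the centre of its underside, z up. 0.12 kg. The look-alike near it has a round base.
- clamp: Black bar clamp lying flat, fixed to the counter. Origin on the counter under its housing (56 mm high, x -30 to 58, y -30 to 33 mm); z up, y along the bar (x = -10, 16 mm wide, 34 mm high). Jaws point to +x, reach x = 120 mm, 40 mm high; fixed jaw's face at y = 35 mm. The foot stands on the bare counter between them, centre best at x = 90 mm (60 to 110), its 56 mm side along the clamp's x.
- squeeze_point (a point): Centre for the gripper, 36 mm above the counter, axes as the clamp's, at x -70, y -11.5 mm in its frame: fingers from above, wide open, closing along y. Fixed handle: its back 12.5 mm to -y, 10 mm thick. Trigger on the +y side: outer face 37 mm off released, 12.5 mm pressed. Both 12 to 54 mm high, spanning clamp x -105 to -30 mm.
- sliding_jaw (a joint): Travel (m) of the sliding jaw and its bar towards the fixed jaw: opening between the jaws = 0.074 - value, its face at y = 109 mm - value in the clamp's frame. Starts at 0 to 0.012; about 0.034 with the foot gripped. Each full squeeze advances it about 8 mm (the first 2 to 10); it stays there as the trigger returns, and pushes the foot along. Firm when a further squeeze no longer advances it.
- trigger (a joint): Grey trigger (rad), hinged in the housing: 0 released, 0.2 fully squeezed towards the handle, a stroke of about 24 mm at the squeeze point. About 11 N moves the jaw; squeezing with 15 to 30 N clamps firmly, and more does no harm. A spring returns it fully when let go, as it must before each new squeeze.
Mind the look-alikes: they are no part of the job. Leave any turquoise look-alike of the foot alone.

How it is judged:
By the outcome, as a careful person would: the job done as asked, in the order asked, and still so for the second after the job is handed in, with the robot touching nothing.
It also fails if it takes over 70 s, if anything falls off the work surface, if the arm or the gripper's body presses on something with over 40 N, if the wrist force passes 120 N, or if a joint passes its speed limit or range.

### The arm

A 6-joint arm with a two-finger parallel gripper is mounted at the origin on the work surface. World frame = base frame: x ahead of the robot, y to its left, z up, the work surface at z = 0. Lengths are in m, angles in rad, forces in N, time in s.
With the tool pointing down it reaches from about 0.3 to 0.75 m from the base axis. Payload 8.5 kg.
Tool frame: the origin (TCP) lies at the very end of the fingers, on their centre line; the grasp point (between the pads) lies 19 mm behind it; z points along the fingers, y is the line along which they close (so a half turn about z gives the same grasp; the last joint's range is limited). The gripper opens to 88 mm and grips with 3 to 60 N. Pads are 18 mm wide; open, the fingers measure 123 mm over their backs; the gripper's body (75 mm by 187 mm) begins 45 mm behind the grasp point.
Start: joints at [-1.518, 0.381, 1.297, -0, 1.464, -0.215], TCP at [0.146, -0.53, 0.239] pointing down, gripper open.
Joint ranges: [-3.11, 3.11], [-0.89, 2.33], [0.22, 2.48], [-1.42, 4.56], [0.17, 2.85], [-2.88, 2.88]. Speed limits (rad/s): [2.39, 2.39, 3.14, 3.14, 3.14, 3.14].

### API

Orientations are given as a unit quaternion [w, x, y, z].
In Python, from plant import ctrl gives the robot as it stands.
- The arm moves only by the tool send_rows, never from a script. Its argument "rows" is one flat list of numbers, 7 for each row, row after row: the shift along the tool's x, y, z in units of 0.4 m (1.0 is 0.4 m), then the turn, a rotation vector about the tool's x, y, z in units of pi/4 rad (1.0 is pi/4 rad), then the opening, from 0 (shut) to 1 (fully open). In form: [tx, ty, tz, rx, ry, rz, gripper, tx, ty, tz, rx, ry, rz, gripper, ...]. A call has 1 to 8 rows; each row is the pose to reach, as a shift and turn from the pose commanded when the call began, along the tool's axes at that moment; what a row does not reach only later rows make up. A row lasts 1/10 s, in which the tool goes at most 50 mm and 8.59 degrees, less where a joint would pass 70% of its speed; a pose out of reach is approached as far as the arm can. A call with a number of a shift or a turn outside -1 to 1 is refused whole. A call with a gripper value outside its range is refused whole. The fingers move at their own pace and stop on an object; "force" is the grip in N (left out, the last holds). Time passes only in rows, so rows that repeat a pose let the fingers close. It gives the time, the measured TCP pose, the force, the opening and the grip force at its end, in the units of the state.
- ctrl.read_state(): the state, without advancing time (a new reading comes with each control period).
- ctrl.read_camera(name): name is "scene" or "top" or "wrist"; returns (picture, depth): 400x640x3 uint8, red, green, blue; 400x640 float32, m along the optical axis (not along the pixel's ray), 0 where there is no reading.
- ctrl.camera_model(name): a dict with "fx", "fy", "cx", "cy" (pixels), "rvec" (rotation vector, rad) and "tvec" (3), from world to camera coordinates, as OpenCV has them; the wrist camera has in their place "mount" (4x4, takes a point from camera to tool coordinates, whose origin is the TCP and whose axes are the flange's). Camera axes: x right, y down, z forward; pixel columns grow to the right and rows downward; lengths in m; the calibration is good to about 2 mm. A picture is of the moment at which its call begins: read the wrist's pose just before it. camera_model takes no time and is no camera call.
- ctrl.close_job(): hands the job in; it is judged then, once.
The state is a dict: "time_s": time; "joint_pos": joint angles; "dq": joint speeds; "joint_efforts": joint torques, N m; "position": TCP position; "orientation": TCP orientation; "ft_force": force on the tool from outside, world axes, zero at the start; "ft_torque": the same for the moment, N m; "grip_width": opening from 0.0 (shut) to 1.0 (fully open); "gripper_force": force on a finger pad.
Only numpy, scipy, OpenCV 4.12 (cv2) and the standard library are available. Lean on these libraries where they do the work, as an engineer would, in place of code of your own. Each camera call takes 0.05 s, during which the arm holds its last target. There are 200 camera calls.

## Working session

There is one attempt and no reset: what is moved stays moved. The work goes in short steps, Python scripts to look and compute and a tool call to move; the robot and the scene stay as the last step left them, time stands still between calls to the robot, and variables do not carry over. Pictures are saved under pics/ and viewed, at most 10 in all, crops included, and the job is handed in when it is done.

Besides the shell and the picture viewer there is one more tool, called after "Call:" as name(argument=value, ...) on one line, values as JSON. send_rows: Moves the arm, as the interface text tells. Shifts and turns lie within -1 to 1; 1 stands for 0.4 m of shift or pi/4 rad of turn. Its arguments: {"type":"object","properties":{"rows":{"type":"array"},"force":{"type":"number"}},"required":["rows"]}

```bash
ls; mkdir -p pics
cat > h.py <<'E'
import numpy as np, cv2
from scipy.spatial.transform import Rotation as R
from plant import ctrl
def pose():
    s=ctrl.read_state(); q=s["orientation"]
    T=np.eye(4); T[:3,:3]=R.from_quat([q[1],q[2],q[3],q[0]]).as_matrix(); T[:3,3]=s["position"]; return T
def cam(n):
    """picture, depth, K, camera->world"""
    m=ctrl.camera_model(n); T=pose()
    p,d=ctrl.read_camera(n)
    K=np.array([[m["fx"],0,m["cx"]],[0,m["fy"],m["cy"]],[0,0,1]])
    if "mount" in m: W=T@np.array(m["mount"])
    else:
        E=np.eye(4); E[:3,:3]=cv2.Rodrigues(np.array(m["rvec"],float))[0]; E[:3,3]=np.ravel(m["tvec"]); W=np.linalg.inv(E)
    return p,d,K,W
def ray(K,W,uv,z):
    uv=np.atleast_2d(uv).astype(float); c=np.c_[uv,np.ones(len(uv))]@np.linalg.inv(K).T@W[:3,:3].T
    o=W[:3,3]; return o+c*((z-o[2])/c[:,2])[:,None]
def cloud(d,K,W):
    v,u=np.indices(d.shape); c=np.stack([(u-K[0,2])/K[0,0]*d,(v-K[1,2])/K[1,1]*d,d],-1)
    return c@W[:3,:3].T+W[:3,3]
def save(n,p): cv2.imwrite(f"pics/{n}.png",p[...,::-1])
def rel(T,pos,rot):
    """units of send_rows from pose T to world pos / rot"""
    return np.r_[T[:3,:3].T@(np.array(pos)-T[:3,3])/0.4, R.from_matrix(T[:3,:3].T@rot).as_rotvec()/(np.pi/4)].round(4)
E
python3 - <<'E'
from h import *
for n in("top","scene"):
    p,d,K,W=cam(n); save(n,p); np.savez(f"pics/{n}.npz",p=p,d=d,K=K,W=W); print(n,W.round(3).tolist(),K[0,0])
E
```

```text
pics
top [[-0.003, -0.989, 0.149, 0.425], [-1.0, -0.0, -0.021, -0.091], [0.02, -0.149, -0.989, 0.703], [0.0, 0.0, 0.0, 1.0]] 379.1262336160838
scene [[0.575, 0.472, -0.669, 1.096], [0.818, -0.337, 0.466, -0.511], [-0.006, -0.815, -0.58, 0.58], [0.0, 0.0, 0.0, 1.0]] 457.63195465308127
```

View pics/top.png

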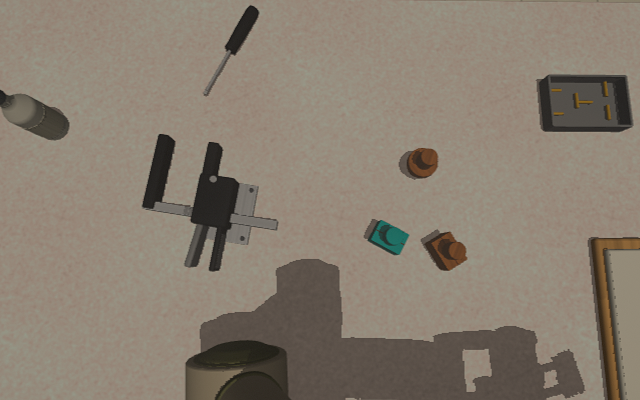

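View pics/scene.png

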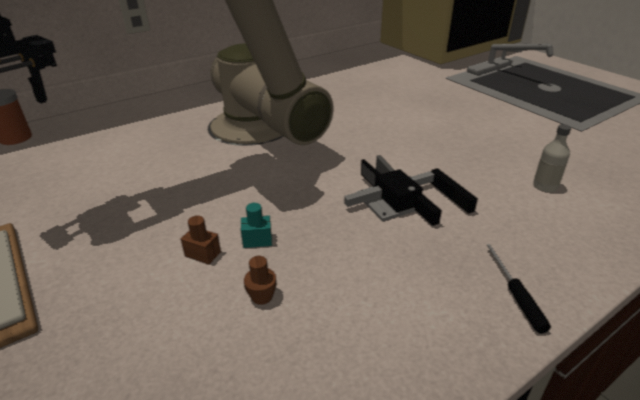

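The top view shows the brown square foot at (447,250), the brown round-base look-alike at (423,162) and the turquoise look-alike at (388,238). The clamp housing is at (213,200), the sliding jaw at (160,170), the fixed jaw at (213,155), and the handle and trigger at (216,245) and (195,245). I choose (447,250) because it is brown with a square base; the close crop will check this.

```bash
cat > m.py <<'E'
from h import *
Z={n:np.load(f"pics/{n}.npz") for n in("top","scene")}
def rect(P,tag):
    if len(P)<5: print(tag,len(P));return
    r=cv2.minAreaRect((P[:,:2]*1000).astype(np.float32)); print(tag,len(P),"c",np.round(r[0],1),"size",np.round(r[1],1),"ang",round(r[2],1),"z",np.percentile(P[:,2],[5,50,95]).round(4))
for n in Z:
    p,d,K,W=[Z[n][k] for k in"pdKW"]; C=cloud(d,K,W); hsv=cv2.cvtColor(p,cv2.COLOR_RGB2HSV)
    print(n,"counter z",np.median(C[...,2][(d>0)&(abs(C[...,2])<.02)]).round(4))
    br=(hsv[...,0]<15)&(hsv[...,1]>110)&(C[...,2]>.01)&(C[...,2]<.1)&(d>0)
    k,l,st,ce=cv2.connectedComponentsWithStats(br.astype(np.uint8))
    for i in range(1,k):
        if 60<st[i,4]<3000 :
            Q=C[l==i]; print(ce[i].round()); rect(Q[(Q[:,2]>.040)&(Q[:,2]<.05)]," base top"); rect(Q[Q[:,2]>.075]," spigot top")
    reg=(d>0)&(C[...,0]>.25)&(C[...,0]<.62)&(C[...,1]>-.1)&(C[...,1]<.25)&(hsv[...,2]<90)
    for lo,hi in((.05,.065),(.035,.046)):
        m=(reg&(C[...,2]>lo)&(C[...,2]<hi)).astype(np.uint8); k,l,st,ce=cv2.connectedComponentsWithStats(m)
        for i in range(1,k):
            if st[i,4]>60: print(lo,ce[i].round(),end=" "); rect(C[l==i],"clamp")
p=Z["top"]["p"]; a=cv2.resize(p[125:280,135:290],(560,560),interpolation=cv2.INTER_CUBIC)
p2=Z["scene"]["p"]; b=cv2.resize(p2[190:310,170:290],(240,240),interpolation=cv2.INTER_CUBIC); c=cv2.resize(p[210:280,355:475],(240,140),interpolation=cv2.INTER_CUBIC)
o=np.zeros((560,800,3),np.uint8);o[:,:560]=a;o[:240,560:]=b;o[250:390,560:]=c;save("crop",o)
E
python3 m.py
```

```text
top counter z 0.0002
[423. 162.]
 base top 341 c [ 593.  -288.1] size [51.5 45. ] ang 33.1 z [0.0431 0.0452 0.0473]
 spigot top 221 c [ 594.7 -290.9] size [26.9 27.8] ang 80.0 z [0.0803 0.0823 0.084 ]
[450. 251.]
 base top 404 c [ 436.8 -329.5] size [54.9 39.1] ang 30.9 z [0.0429 0.0452 0.0473]
 spigot top 251 c [ 436.5 -330. ] size [28.  27.8] ang 88.0 z [0.0798 0.0823 0.084 ]
0.05 [212. 210.] clamp 2287 c [488.3  84.5] size [ 63.3 162. ] ang 80.6 z [0.0521 0.0554 0.0576]
0.035 [154. 178.] clamp 710 c [566.9 187.5] size [ 21.2 108.7] ang 80.3 z [0.0365 0.0394 0.0416]
0.035 [210. 161.] clamp 298 c [597.5  90.9] size [21.3 48.2] ang 81.1 z [0.0368 0.0398 0.0417]
0.035 [226. 227.] clamp 136 c [482.1  56.4] size [  6.1 157.4] ang 76.9 z [0.0361 0.0409 0.0453]
0.035 [199. 245.] clamp 83 c [447.1 102.5] size [ 1.8 73.3] ang 75.6 z [0.0351 0.0408 0.0457]
scene counter z 0.0001
[ 13. 124.]
 base top 107 c [-265.7 -548.8] size [25.6 64.3] ang 12.7 z [0.0405 0.0454 0.0497]
 spigot top 214 c [-265.3 -541.8] size [19.4 57.8] ang 25.9 z [0.076  0.0874 0.0986]
[200. 240.]
 base top 311 c [ 440.2 -329. ] size [56.6 40.1] ang 30.4 z [0.0411 0.0447 0.0479]
 spigot top 154 c [ 439.6 -330. ] size [25.  29.6] ang 86.0 z [0.0765 0.0816 0.0833]
[260. 280.]
 base top 388 c [ 601.9 -293.2] size [50.1 45.4] ang 62.8 z [0.0416 0.0447 0.0476]
 spigot top 210 c [ 599.5 -291.7] size [27.4 26.1] ang 0.2 z [0.0759 0.0816 0.0834]
[ 28. 324.]
 base top 0
 spigot top 0
0.05 [396. 180.] clamp 893 c [491.2  85.5] size [ 64.  164.3] ang 81.5 z [0.0513 0.0555 0.0575]
0.035 [402. 193.] clamp 407 c [516.  65.] size [213.7  60.3] ang 9.7 z [0.0358 0.04   0.0451]
0.035 [449. 181.] clamp 270 c [568.7 188.2] size [ 20.7 103.5] ang 82.1 z [0.0359 0.0397 0.0414]
```

View pics/crop.png

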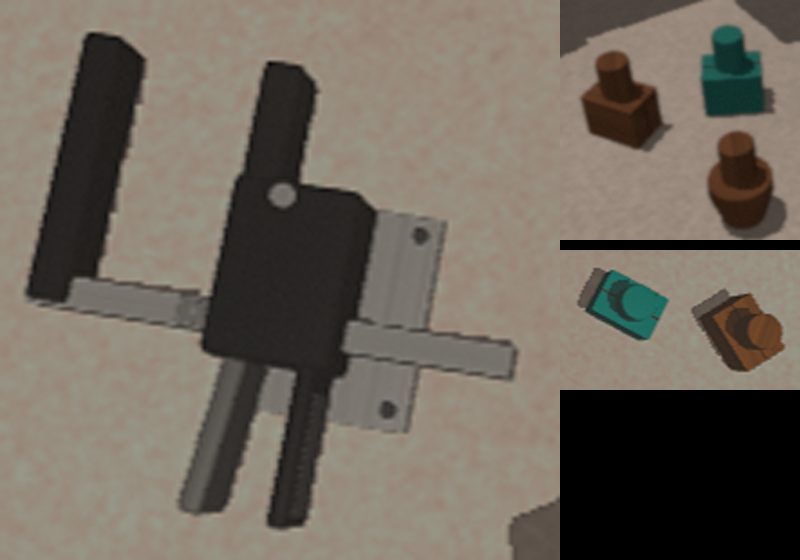

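The crop confirms the brown foot has a square base and the third piece has a round one. In it the sliding jaw is at left, the fixed jaw at centre top, the grey trigger at (220,440) and the black handle at (300,450). Next I work out the clamp frame.

```bash
cat > c.py <<'E'
from h import *
Z={n:np.load(f"pics/{n}.npz") for n in("top","scene")}
yaw=np.radians(-9.3); c,s=np.cos(yaw),np.sin(yaw); A=np.array([[c,s],[-s,c]])
for n in Z:
    p,d,K,W=[Z[n][k] for k in"pdKW"]; C=cloud(d,K,W)
    m=(d>0)&(C[...,0]>.3)&(C[...,0]<.68)&(C[...,1]>-.06)&(C[...,1]<.25)
    P=C[m]; q=P[:,:2]@A.T*1000; z=P[:,2]*1000
    def ex(sel,t):
        if sel.sum()>10: print(n,t,sel.sum(),"x",np.percentile(q[sel,0],[1,50,99]).round(1),"y",np.percentile(q[sel,1],[1,50,99]).round(1),"z",np.median(z[sel]).round(1))
    o=A@np.array([.503,.085])*1000
    hi=z>51
    X=q-o
    print("o",o)
    for a,b in((-110,-45),(-35,-20),(-20,50),(65,115)):
        sel=(X[:,0]>a)&(X[:,0]<b)&(z>(51 if b<60 else 34))
        if b==-45:
            for side in(1,-1): ex(sel&(side*(X[:,1]-0)>0),f"handles {side}")
        elif b==115:
            for l,h in((-20,60),(70,140)): ex(sel&(X[:,1]>l)&(X[:,1]<h),"jaw")
        else: ex(sel,f"hous {a}")
    for l,h in((-20,60),(75,140)): ex((z>34)&(X[:,0]>60)&(X[:,1]>l)&(X[:,1]<h),"jaw tip x")
    ex((z>48)&(X[:,1]<34)&(X[:,1]>-35)&(X[:,0]<75)&(X[:,0]>-32),"housing full")
    ex((z>48)&(X[:,0]<-40),"handle full")
    # axis: line fits of jaw
    sel=(X[:,0]>30)&(X[:,0]<115)&(z>36)&(X[:,1]>75)
    v=cv2.fitLine(q[sel].astype(np.float32),cv2.DIST_HUBER,0,.01,.01).ravel(); print("jaw dir deg",np.degrees(np.arctan(v[1]/v[0])))
T=pose(); print(T.round(3).tolist(),ctrl.read_state()["time_s"])
tq=Z["top"]; h=cv2.cvtColor(tq["p"],cv2.COLOR_RGB2HSV); C=cloud(tq["d"],tq["K"],tq["W"]); m=(h[...,0]>75)&(h[...,0]<100)&(h[...,1]>120)&(C[...,2]>.04)&(tq["d"]>0)
print("turq",cv2.minAreaRect((C[m][:,:2]*1000).astype(np.float32)))
E
python3 c.py
```

```text
o [482.65210056 165.16945791]
top handles 1 208 x [388.2 412.9 437. ] y [172.9 180.  186.9] z 53.6
top handles -1 173 x [387.6 411.  437.2] y [136.5 141.  146.2] z 53.5
top hous -35 132 x [448.1 456.5 462.6] y [134.8 168.2 187.2] z 53.4
top hous -20 1480 x [463.4 497.4 532. ] y [131.3 161.4 192.4] z 55.8
top jaw 316 x [547.9 573.  596.9] y [155.5 184.4 196.1] z 39.9
top jaw 323 x [548.1 572.5 597.1] y [267.1 275.9 286.7] z 39.5
top jaw tip x 463 x [543.2 573.6 609.2] y [147.9 183.5 195.9] z 40.2
top jaw tip x 432 x [543.2 575.5 609. ] y [267.  275.9 286.7] z 39.5
top housing full 1941 x [452.9 502.  547.5] y [131.1 161.  192.3] z 55.7
top handle full 964 x [289.6 301.5 441.4] y [ 25.5  88.4 186.2] z 108.5
jaw dir deg -0.317378
o [482.65210056 165.16945791]
scene handles 1 53 x [390.5 415.2 434.3] y [175.5 181.6 189.3] z 53.6
scene handles -1 54 x [390.  414.2 436.7] y [138.3 142.7 148.5] z 53.7
scene hous -35 37 x [448.3 455.2 461.7] y [138.8 173.1 184. ] z 53.6
scene hous -20 528 x [465.4 500.1 531.9] y [133.5 161.5 194.4] z 55.9
scene jaw 333 x [547.9 552.  596.2] y [146.2 179.9 198. ] z 40.6
scene jaw 155 x [547.9 573.4 596.4] y [268.8 276.7 290. ] z 39.8
scene jaw tip x 439 x [543.6 553.5 612.9] y [146.4 180.7 198. ] z 40.6
scene jaw tip x 238 x [543.2 581.7 613.2] y [268.6 276.9 290. ] z 39.6
scene housing full 832 x [452.2 513.  551.6] y [133.1 160.7 195. ] z 55.7
scene handle full 964 x [289.  299.2 439.7] y [ 21.   65.7 185.1] z 127.2
jaw dir deg -0.02394644
[[0.964, 0.265, -0.0, 0.146], [0.265, -0.964, 0.001, -0.53], [0.0, -0.001, -1.0, 0.238], [0.0, 0.0, 0.0, 1.0]] 0.1
turq ((461.05438232421875, -227.2669677734375), (54.645050048828125, 39.21129608154297), 61.29462432861328)
```

```bash
cat >> h.py <<'E'
def rot(yaw_deg):
    """tool down, tool y at world angle yaw_deg"""
    a=np.radians(yaw_deg); y=np.array([np.cos(a),np.sin(a),0]); z=np.array([0,0,-1.]); return np.c_[np.cross(y,z),y,z]
E
python3 - <<'E'
from h import *
T=pose(); print(rel(T,[.438,-.3295,.13],rot(-59.3)))
E
```

```text
[ 8.377e-01 -2.899e-01  2.712e-01 -1.600e-03 -6.000e-04 -3.413e-01]
```

Call:
send_rows(rows=[0.838,-0.29,0.271,-0.0016,-0.0006,-0.341,0.6,0.838,-0.29,0.271,-0.0016,-0.0006,-0.341,0.6,0.838,-0.29,0.271,-0.0016,-0.0006,-0.341,0.6,0.838,-0.29,0.271,-0.0016,-0.0006,-0.341,0.6,0.838,-0.29,0.271,-0.0016,-0.0006,-0.341,0.6,0.838,-0.29,0.271,-0.0016,-0.0006,-0.341,0.6,0.838,-0.29,0.271,-0.0016,-0.0006,-0.341,0.6,0.838,-0.29,0.271,-0.0016,-0.0006,-0.341,0.6], force=25)

```text
time_s: 0.9
position: [0.4402, -0.3268, 0.1288]
orientation: [-0.001, 0.964, 0.266, -0.0]
ft_force: [-0.8, -0.6, 1.1]
grip_width: 0.601
gripper_force: 0.0
```

Call:
send_rows(rows=[0,0,0,0,0,0,0.6,0,0,0,0,0,0,0.6,0,0,0,0,0,0,0.6])

```text
time_s: 1.2
position: [0.4373, -0.3307, 0.1307]
orientation: [0.001, 0.965, 0.264, -0.0]
ft_force: [0.0, -1.3, -0.5]
grip_width: 0.606
gripper_force: 0.0
```

Run:
```python
from h import *
T=pose(); print(rel(T,[.438,-.3295,.048],rot(-59.3)),T[:3,3],ctrl.read_state()["joint_pos"],ctrl.read_state()["grip_width"])
p,d,K,W=cam("wrist"); save("w1",p); C=cloud(d,K,W)
m=(d>0)&(abs(C[...,0]-.438)<.06)&(abs(C[...,1]+.3295)<.06)
for lo,hi in((.040,.05),(.075,.09)):
    P=C[m&(C[...,2]>lo)&(C[...,2]<hi)]
    if len(P)>10: print(len(P),cv2.minAreaRect((P[:,:2]*1000).astype(np.float32)),np.median(P[:,2]))
```

```text
[ 0.0031 -0.0021  0.2068  0.0022  0.001  -0.0018] [ 0.43734674 -0.33070283  0.13070705] [-8.62911726e-01  4.79417315e-01  1.47171789e+00 -1.13273822e-03
  1.18891889e+00  1.73937320e-01] 0.6059034575772776
1912 ((437.29473876953125, -329.9329833984375), (56.395591735839844, 40.013275146484375), 30.547378540039062) 0.044502480120407154
1648 ((437.7154235839844, -329.8659362792969), (29.17916488647461, 28.948989868164062), 30.136518478393555) 0.08139553872150598
```

View pics/w1.png

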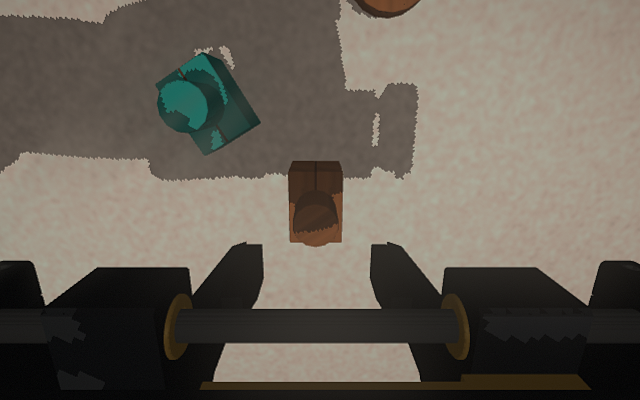

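The wrist view shows the brown square foot at (316,205) with its seam running vertically at (316,180), centred between the fingertips at x=250 and x=385. The turquoise look-alike is clear of them at (195,105). Now I descend and grip.

Call:
send_rows(rows=[0.001,-0.001,0.07,0.001,0.001,0,0.6,0.001,-0.001,0.14,0.001,0.001,0,0.6,0.001,-0.001,0.205,0.001,0.001,0,0.6,0.001,-0.001,0.205,0.001,0.001,0,0.6,0.001,-0.001,0.205,0.001,0.001,0,0.6,0.001,-0.001,0.205,0.001,0.001,0,0.25,0.001,-0.001,0.205,0.001,0.001,0,0.25,0.001,-0.001,0.205,0.001,0.001,0,0.2], force=30)

```text
time_s: 2.05
position: [0.4385, -0.3297, 0.0493]
orientation: [0.001, 0.964, 0.265, 0.0]
ft_force: [-0.2, -0.2, 0.5]
grip_width: 0.35
gripper_force: 0.0
```

Call:
send_rows(rows=[0,0,0,0,0,0,0.2,0,0,0,0,0,0,0.2,0,0,0,0,0,0,0.2,0,0,-0.05,0,0,0,0.2,0,0,-0.15,0,0,0,0.2,0,0,-0.25,0,0,0,0.2,0,0,-0.25,0,0,0,0.2,0,0,-0.25,0,0,0,0.2])

```text
time_s: 2.85
position: [0.4381, -0.3292, 0.1484]
orientation: [0.0, 0.964, 0.265, 0.0]
ft_force: [-0.0, 0.7, -1.6]
grip_width: 0.334
gripper_force: 30.0
```

Run:
```python
from h import *
T=pose(); print(T[:3,3],ctrl.read_state()["gripper_force"],ctrl.read_state()["grip_width"])
print(rel(T,[.6105,.1276,.155],rot(-99.5)))
print(rel(T,[.50,-.10,.155],rot(-80)))
```

```text
[ 0.43813868 -0.32920257  0.14841126] 29.99257874675095 0.3337739450890868
[ 9.535e-01 -7.621e-01 -1.700e-02  1.100e-03 -8.000e-04  8.932e-01]
[ 0.4255 -0.4138 -0.0168  0.0012 -0.0006  0.4598]
```

Call:
send_rows(rows=[0.1,-0.08,-0.017,0,0,0.09,0.2,0.2,-0.16,-0.017,0,0,0.18,0.2,0.3,-0.24,-0.017,0,0,0.28,0.2,0.4,-0.32,-0.017,0,0,0.37,0.2,0.49,-0.39,-0.017,0,0,0.46,0.2,0.58,-0.465,-0.017,0,0,0.55,0.2,0.67,-0.535,-0.017,0,0,0.63,0.2,0.74,-0.59,-0.017,0,0,0.7,0.2])

```text
time_s: 3.65
position: [0.572, 0.0274, 0.153]
orientation: [-0.0, 1.0, -0.008, -0.002]
ft_force: [-0.0, -1.5, -1.3]
grip_width: 0.333
gripper_force: 30.0
```

Run:
```python
from h import *
T=pose(); print(T[:3,3],rel(T,[.6105,.1276,.155],rot(-99.5)))
```

```text
[0.57196265 0.02738927 0.15301164] [ 0.0925 -0.252  -0.0052 -0.0003  0.0043  0.1916]
```

Call:
send_rows(rows=[0.04,-0.11,-0.005,0,0,0.1,0.2,0.075,-0.2,-0.005,0,0,0.19,0.2,0.09,-0.25,-0.005,0,0,0.19,0.2,0.09,-0.25,-0.005,0,0,0.19,0.2,0.09,-0.25,-0.005,0,0,0.19,0.2])

```text
time_s: 4.15
position: [0.609, 0.124, 0.1553]
orientation: [0.0, 0.997, -0.081, -0.001]
ft_force: [-0.4, -0.7, -0.4]
grip_width: 0.331
gripper_force: 30.0
```

Run:
```python
from h import *
T=pose(); print(T[:3,3],rel(T,[.6105,.1276,.0495],rot(-99.45)))
p,d,K,W=cam("top"); save("t2",cv2.resize(p[80:290,100:310],(560,560)))
C=cloud(d,K,W)
p,d,K,W=cam("wrist"); save("w2",p); C=cloud(d,K,W)
yaw=np.radians(-9.45); c,s=np.cos(yaw),np.sin(yaw); A=np.array([[c,s],[-s,c]])
X=(C[...,:2]-[.5114,.0803])@A.T*1000; z=C[...,2]*1000
for a,b,l,h in((60,72,0,50),(108,118,0,50),(60,72,90,140),(108,118,90,140)):
    m=(d>0)&(z>34)&(z<44)&(X[...,0]>a)&(X[...,0]<b)&(X[...,1]>l)&(X[...,1]<h)
    if m.sum()>5: print(a,l,m.sum(),np.percentile(X[m][:,1],[2,98]).round(1),np.median(z[m]))
m=(d>0)&(z>34)&(z<44)&(X[...,0]>100)&(X[...,1]>-50)&(X[...,1]<150); print("tip",np.percentile(X[m][:,0],98) if m.any() else 0)
```

```text
[0.60898939 0.12400155 0.15526736] [ 0.003  -0.0098  0.2644  0.0014  0.0036  0.0029]
60 0 131 [15.5 24.3] 39.31696434985149
108 0 301 [16.3 35.8] 39.39826482139125
60 90 314 [107.1 126. ] 39.31989256847973
108 90 315 [107.5 126.3] 39.18752504469802
tip 118.69550210959815
```

View pics/w2.png

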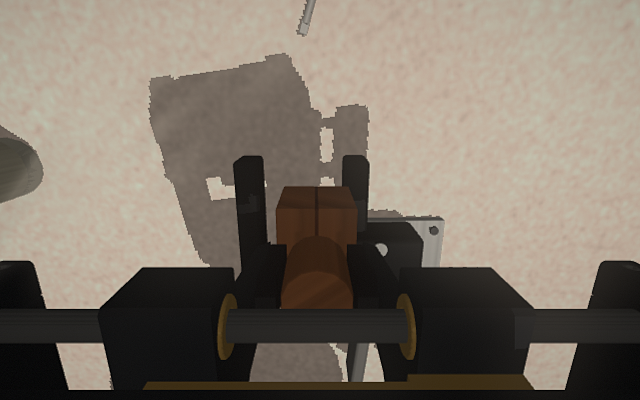

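The wrist view shows the foot held at (316,220), seam vertical, between the sliding jaw (x=250) and the fixed jaw (x=355). It is parallel to both, with clear gaps. Lower and release.

Call:
send_rows(rows=[0.002,-0.002,0.06,0.001,0.003,0.002,0.2,0.002,-0.002,0.13,0.001,0.003,0.002,0.2,0.002,-0.002,0.2,0.001,0.003,0.002,0.2,0.002,-0.002,0.24,0.001,0.003,0.002,0.2,0.002,-0.002,0.257,0.001,0.003,0.002,0.2,0.002,-0.002,0.263,0.001,0.003,0.002,0.2,0.002,-0.002,0.263,0.001,0.003,0.002,0.2,0.002,-0.002,0.263,0.001,0.003,0.002,0.2])

```text
time_s: 5.05
position: [0.6111, 0.1246, 0.0529]
orientation: [-0.0, 0.997, -0.082, 0.002]
ft_force: [0.1, 1.3, -1.6]
grip_width: 0.336
gripper_force: 30.0
```

Run:
```python
from h import *
T=pose(); s=ctrl.read_state();print(T[:3,3],s["ft_force"],rel(T,[.6105,.1276,.0493],rot(-99.45)))
```

```text
[0.61112611 0.12458987 0.05290973] [ 0.08445621  1.34843712 -1.57199588] [-0.0028 -0.0072  0.009  -0.0011 -0.0057 -0.0003]
```

Call:
send_rows(rows=[0,-0.003,0.004,0,0,0,0.2,0,-0.003,0.004,0,0,0,0.2])

```text
time_s: 5.25
position: [0.6109, 0.1261, 0.0506]
orientation: [-0.0, 0.997, -0.082, 0.002]
ft_force: [-1.0, -0.2, -1.6]
grip_width: 0.333
gripper_force: 30.0
```

Call:
send_rows(rows=[0,0,0.003,0,0,0,0.2,0,0,0.003,0,0,0,0.2])

```text
time_s: 5.45
position: [0.6111, 0.126, 0.0493]
orientation: [-0.0, 0.997, -0.082, 0.002]
ft_force: [-0.4, 0.7, 0.6]
grip_width: 0.33
gripper_force: 30.0
```

Call:
send_rows(rows=[0,0,0.002,0,0,0,0.2,0,0,0.002,0,0,0,0.2])

```text
time_s: 5.65
position: [0.6112, 0.1261, 0.0492]
orientation: [-0.0, 0.997, -0.082, 0.002]
ft_force: [-0.3, 1.3, 5.8]
grip_width: 0.334
gripper_force: 30.0
```

Call:
send_rows(rows=[0,0,0,0,0,0,0.45,0,0,0,0,0,0,0.6,0,0,0,0,0,0,0.6,0,0,0,0,0,0,0.6,0,0,-0.05,0,0,0,0.6,0,0,-0.15,0,0,0,0.6,0,0,-0.27,0,0,0,0.6,0,0,-0.27,0,0,0,0.8])

```text
time_s: 6.45
position: [0.613, 0.1261, 0.1628]
orientation: [-0.001, 0.997, -0.082, 0.007]
ft_force: [0.5, 0.4, 0.6]
grip_width: 0.667
gripper_force: 0.0
```

```bash
cat > f.py <<'E'
from h import *
import sys
yaw=np.radians(-9.45); c,s=np.cos(yaw),np.sin(yaw); A=np.array([[c,s],[-s,c]])
def look(n):
    p,d,K,W=cam(n); C=cloud(d,K,W); X=(C[...,:2]-[.5114,.0803])@A.T*1000; z=C[...,2]*1000
    h=cv2.cvtColor(p,cv2.COLOR_RGB2HSV); br=(h[...,0]<15)&(h[...,1]>100)&(d>0)&(abs(X[...,0]-90)<60)&(abs(X[...,1]-70)<60)
    for lo,hi in((40,49),(76,90)):
        m=br&(z>lo)&(z<hi)
        if m.sum()>20: print(n,"foot z",lo,m.sum(),[np.round(v,1) for v in cv2.minAreaRect(X[m].astype(np.float32))],np.median(z[m]).round(1))
    m=(d>0)&(z>34)&(z<44)&(X[...,0]>60)&(X[...,0]<115)&(X[...,1]>50)&(X[...,1]<140)&(h[...,2]<80)&~br
    if m.sum()>20: print(n,"slide jaw y",np.percentile(X[m][:,1],[2,98]).round(1))
    m=(d>0)&(z>47)&(z<60)&(X[...,0]>-100)&(X[...,0]<-45)&(abs(X[...,1])<60)
    for sd in(0,1):
        k=m&((X[...,1]>-5)==sd)
        if k.sum()>20: print(n,"trigger" if sd else "handle","y",np.percentile(X[k][:,1],[2,50,98]).round(1),"x",np.percentile(X[k][:,0],[1,99]).round(1))
    return p
if __name__=="__main__":
    for n in sys.argv[2:]: p=look(n); save(sys.argv[1]+n,p)
E
python3 f.py a wrist top scene; python3 -c "
from h import *
T=pose();print(T[:3,3],rel(T,[.4405,.0805,.16],rot(-99.45)))"
```

```text
wrist foot z 40 1486 [array([89.8, 62.5]), array([55.8, 39.6]), np.float64(0.2)] 44.5
wrist foot z 76 1223 [array([90.1, 62.7]), array([28.4, 28.8]), np.float64(0.1)] 81.4
wrist slide jaw y [107.1 126.3]
wrist handle y [-23.8 -17.9 -14.2] x [-89.  -45.7]
wrist trigger y [12.3 19.2 25.4] x [-88.7 -45.6]
top foot z 40 306 [array([85.6, 60.9]), array([40.6, 49.2]), np.float64(89.3)] 44.8
top foot z 76 187 [array([85.8, 59.7]), array([21.7, 29.1]), np.float64(22.5)] 81.6
top slide jaw y [105.9 124.9]
top handle y [-25.7 -21.6 -16. ] x [-99.7 -45.8]
top trigger y [10.1 16.4 24.4] x [-99.6 -45.6]
scene foot z 40 261 [array([90.7, 70.5]), array([60.5, 97.5]), np.float64(2.9)] 44.5
scene foot z 76 125 [array([92.2, 62.5]), array([29. , 27.7]), np.float64(15.2)] 81.4
scene slide jaw y [107.9 127.6]
scene handle y [-23.6 -20.6 -13.1] x [-99.7 -45.4]
scene trigger y [12.7 17.6 25.2] x [-99.  -45.6]
[0.61012929 0.12589963 0.15551558] [-3.996e-01  1.816e-01 -1.190e-02 -4.000e-04 -2.000e-03 -1.000e-04]
```

The foot stands at clamp (90, 62.6) mm with its sides square to the jaws to 0.2°, and the handle and trigger are where expected. Now to the squeeze point.

Call:
send_rows(rows=[-0.1,0.045,-0.01,0,0,0,1,-0.2,0.09,-0.01,0,0,0,1,-0.3,0.136,-0.01,0,0,0,1,-0.4,0.182,-0.01,0,0,0,1,-0.4,0.182,-0.01,0,0,0,1,-0.4,0.182,-0.01,0,0,0,1,-0.4,0.182,-0.01,0,0,0,1,-0.4,0.182,-0.01,0,0,0,1])

```text
time_s: 7.4
position: [0.4417, 0.0805, 0.1594]
orientation: [-0.0, 0.997, -0.082, 0.001]
ft_force: [-0.4, -0.5, -0.4]
grip_width: 1.0
gripper_force: 0.0
```

```bash
python3 f.py b wrist; python3 -c "
from h import *
T=pose();print(T[:3,3],rel(T,[.4405,.0805,.018],rot(-99.45)),ctrl.read_state()['grip_width'])"
```

```text
wrist foot z 40 1339 [array([68. , 62.5]), array([15. , 40.6]), np.float64(0.5)] 44.3
wrist slide jaw y [ 63.6 125.6]
wrist handle y [-24.2 -19.2 -14.3] x [-99.3 -45.5]
wrist trigger y [11.5 18.4 25.3] x [-99.2 -45.5]
[0.44155169 0.08052536 0.15937666] [-3.400e-03  7.000e-04  3.534e-01 -8.000e-04 -3.000e-03  3.000e-04] 0.9984780647405485
```

View pics/bwrist.png

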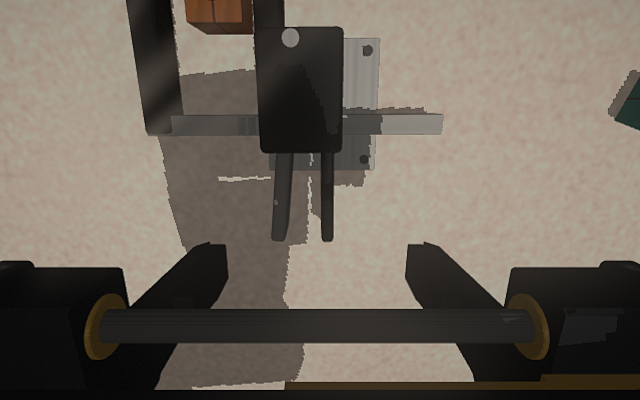

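The wrist view shows the trigger at (283,200) and the handle at (327,200), both between the open fingertips at x=225 and x=408. The foot stands at (220,15) between the jaws. Descend.

Call:
send_rows(rows=[-0.001,0.001,0.1,0,-0.001,0,1,-0.001,0.001,0.2,0,-0.001,0,1,-0.001,0.001,0.28,0,-0.001,0,1,-0.001,0.001,0.33,0,-0.001,0,1,-0.001,0.001,0.353,0,-0.001,0,1,-0.001,0.001,0.353,0,-0.001,0,1,-0.001,0.001,0.353,0,-0.001,0,1,-0.001,0.001,0.353,0,-0.001,0,1], force=25)

```text
time_s: 8.25
position: [0.4414, 0.0801, 0.0195]
orientation: [-0.0, 0.997, -0.082, 0.002]
ft_force: [-0.1, 1.1, 0.1]
grip_width: 1.001
gripper_force: 0.0
```

Call:
send_rows(rows=[0,0,0,0,0,0,0.2,0,0,0,0,0,0,0.2,0,0,0,0,0,0,0.2,0,0,0,0,0,0,0.2,0,0,0,0,0,0,0.2,0,0,0,0,0,0,0.2,0,0,0,0,0,0,0.2,0,0,0,0,0,0,0.2])

```text
time_s: 9.05
position: [0.4404, 0.0806, 0.0186]
orientation: [-0.001, 0.997, -0.082, 0.001]
ft_force: [-5.9, -21.6, 2.3]
grip_width: 0.302
gripper_force: 25.0
```

```bash
python3 f.py c1 top; python3 -c "
from h import *
s=ctrl.read_state();print(s['position'],s['ft_force'],s['grip_width'])"
```

```text
top foot z 40 415 [array([89. , 61.2]), array([56.3, 41.2]), np.float64(0.4)] 44.9
top foot z 76 249 [array([88.7, 60.6]), array([27.5, 28.6]), np.float64(8.8)] 81.7
top slide jaw y [104. 123.]
[0.44030358 0.07974665 0.01859388] [-2.25554914  3.82220846  3.05974302] 0.2924325279147248
```

First full squeeze done (fingers at 26 mm, jaw advanced 2 mm). Release, then squeeze again.

Call:
send_rows(rows=[0,0,0,0,0,0,1,0,0,0,0,0,0,1,0,0,0,0,0,0,1,0,0,0,0,0,0,1,0,0,0,0,0,0,1,0,0,0,0,0,0,1,0,0,0,0,0,0,1,0,0,0,0,0,0,1])

```text
time_s: 9.9
position: [0.4408, 0.0799, 0.0187]
orientation: [-0.0, 0.997, -0.082, 0.001]
ft_force: [0.3, -0.6, 0.1]
grip_width: 0.983
gripper_force: 0.0
```

Call:
send_rows(rows=[0,0,0,0,0,0,0.2,0,0,0,0,0,0,0.2,0,0,0,0,0,0,0.2,0,0,0,0,0,0,0.2,0,0,0,0,0,0,0.2,0,0,0,0,0,0,0.2,0,0,0,0,0,0,0.2,0,0,0,0,0,0,0.2])

```text
time_s: 10.7
position: [0.4398, 0.0807, 0.0185]
orientation: [-0.0, 0.997, -0.082, 0.0]
ft_force: [-7.2, -20.9, 2.5]
grip_width: 0.308
gripper_force: 25.0
```

```bash
python3 f.py c2 top; python3 -c "
from h import *
s=ctrl.read_state();print(s['position'],s['ft_force'],s['grip_width'])"
```

```text
top foot z 40 424 [array([89. , 60.7]), array([56.1, 40.2]), np.float64(0.2)] 44.9
top foot z 76 247 [array([89. , 60.6]), array([27.9, 28.7]), np.float64(7.0)] 81.8
top slide jaw y [ 96.2 115.2]
[0.43963666 0.07983291 0.01849366] [-5.1891733   2.33587219  2.48580533] 0.28737219512620893
```

The jaw now advances about 8 mm per squeeze and the foot is still. Two more cycles, then look.

Call:
send_rows(rows=[0,0,0,0,0,0,1,0,0,0,0,0,0,1,0,0,0,0,0,0,1,0,0,0,0,0,0,1,0,0,0,0,0,0,1,0,0,0,0,0,0,1,0,0,0,0,0,0,1,0,0,0,0,0,0,1])

```text
time_s: 11.55
position: [0.4409, 0.0798, 0.0187]
orientation: [-0.0, 0.997, -0.082, 0.001]
ft_force: [-0.3, 0.1, -0.4]
grip_width: 0.981
gripper_force: 0.0
```

Call:
send_rows(rows=[0,0,0,0,0,0,0.2,0,0,0,0,0,0,0.2,0,0,0,0,0,0,0.2,0,0,0,0,0,0,0.2,0,0,0,0,0,0,0.2,0,0,0,0,0,0,0.2,0,0,0,0,0,0,0.2,0,0,0,0,0,0,0.2])

```text
time_s: 12.35
position: [0.4398, 0.0807, 0.0185]
orientation: [-0.0, 0.997, -0.082, 0.0]
ft_force: [-6.8, -22.0, 2.9]
grip_width: 0.304
gripper_force: 25.0
```

Call:
send_rows(rows=[0,0,0,0,0,0,1,0,0,0,0,0,0,1,0,0,0,0,0,0,1,0,0,0,0,0,0,1,0,0,0,0,0,0,1,0,0,0,0,0,0,1,0,0,0,0,0,0,1,0,0,0,0,0,0,1])

```text
time_s: 13.15
position: [0.4409, 0.0799, 0.0187]
orientation: [-0.0, 0.997, -0.082, 0.001]
ft_force: [0.5, -0.8, 0.9]
grip_width: 0.992
gripper_force: 0.0
```

Call:
send_rows(rows=[0,0,0,0,0,0,0.2,0,0,0,0,0,0,0.2,0,0,0,0,0,0,0.2,0,0,0,0,0,0,0.2,0,0,0,0,0,0,0.2,0,0,0,0,0,0,0.2,0,0,0,0,0,0,0.2,0,0,0,0,0,0,0.2])

```text
time_s: 13.95
position: [0.4397, 0.0807, 0.0185]
orientation: [-0.0, 0.997, -0.082, -0.0]
ft_force: [-6.0, -19.7, 2.3]
grip_width: 0.305
gripper_force: 25.0
```

```bash
python3 f.py c4 top scene; python3 -c "
from h import *
s=ctrl.read_state();print(s['position'],s['ft_force'],s['grip_width'])"
```

```text
top foot z 40 434 [array([89.1, 66. ]), array([56. , 52.4]), np.float64(1.2)] 44.8
top foot z 76 249 [array([88.8, 60. ]), array([27.9, 28.8]), np.float64(46.6)] 81.7
top slide jaw y [81.5 99.5]
scene foot z 40 274 [array([77.3, 60.6]), array([59.2, 87.5]), np.float64(88.9)] 44.5
scene foot z 76 110 [array([92.7, 59.6]), array([24.7, 28.4]), np.float64(65.0)] 81.5
scene slide jaw y [90.2 99.5]
scene handle y [-39.9 -21.1  -5.3] x [-84.6 -46.2]
scene trigger y [-4.8  3.3 17.5] x [-82.4 -46.5]
[0.43963866 0.0798855  0.01855561] [-3.95408991 -3.22065448  3.94255973] 0.28460640934965714
```

View pics/c4top.png

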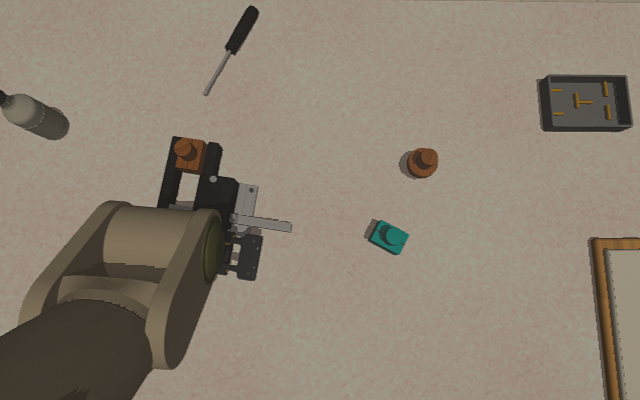

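The picture shows the foot at (190,155) with the sliding jaw (175,165) just reaching it. About 6 mm remain to the fixed jaw.

Call:
send_rows(rows=[0,0,0,0,0,0,1,0,0,0,0,0,0,1,0,0,0,0,0,0,1,0,0,0,0,0,0,1,0,0,0,0,0,0,1,0,0,0,0,0,0,1,0,0,0,0,0,0,1,0,0,0,0,0,0,1])

```text
time_s: 14.85
position: [0.4409, 0.0799, 0.0187]
orientation: [-0.0, 0.997, -0.082, 0.001]
ft_force: [-0.8, -0.0, -0.7]
grip_width: 0.981
gripper_force: 0.0
```

Call:
send_rows(rows=[0,0,0,0,0,0,0.2,0,0,0,0,0,0,0.2,0,0,0,0,0,0,0.2,0,0,0,0,0,0,0.2,0,0,0,0,0,0,0.2,0,0,0,0,0,0,0.2,0,0,0,0,0,0,0.2,0,0,0,0,0,0,0.2], force=28)

```text
time_s: 15.65
position: [0.44, 0.0817, 0.0186]
orientation: [-0.001, 0.997, -0.082, 0.0]
ft_force: [-2.3, 13.5, 3.3]
grip_width: 0.328
gripper_force: 28.0
```

Call:
send_rows(rows=[0,0,0,0,0,0,0.2,0,0,0,0,0,0,0.2,0,0,0,0,0,0,0.2])

```text
time_s: 15.95
position: [0.4399, 0.0815, 0.0186]
orientation: [-0.001, 0.997, -0.082, 0.0]
ft_force: [-1.9, 14.6, 3.7]
grip_width: 0.326
gripper_force: 28.0
```

```bash
python3 f.py c5 top scene|grep -v handle; python3 -c "
from h import *
s=ctrl.read_state();print(s['position'],s['ft_force'],s['grip_width'])"
```

```text
top foot z 40 419 [array([89.1, 59.7]), array([55.9, 51.1]), np.float64(0.6)] 44.9
top foot z 76 254 [array([89.4, 54.1]), array([29.1, 28.3]), np.float64(12.0)] 81.7
top slide jaw y [75.3 93.3]
scene foot z 40 274 [array([76.7, 57.7]), array([55.8, 92.3]), np.float64(85.3)] 44.5
scene foot z 76 113 [array([91.5, 54.1]), array([25.1, 28.7]), np.float64(54.7)] 81.5
scene slide jaw y [85.2 94.1]
scene trigger y [-4.8  5.2 22.3] x [-81.2 -45.9]
[0.43994006 0.08149301 0.01863819] [-2.21807052 13.58933914  2.74195146] 0.3275378656938148
```

The jaw is closed on the foot: the trigger stalled at 28.8 mm with 28 N. One more squeeze to confirm it no longer advances.

Call:
send_rows(rows=[0,0,0,0,0,0,1,0,0,0,0,0,0,1,0,0,0,0,0,0,1,0,0,0,0,0,0,1,0,0,0,0,0,0,1,0,0,0,0,0,0,1,0,0,0,0,0,0,1,0,0,0,0,0,0,1])

```text
time_s: 16.85
position: [0.4409, 0.0799, 0.0187]
orientation: [-0.0, 0.997, -0.082, 0.001]
ft_force: [-0.5, -0.2, 0.3]
grip_width: 0.994
gripper_force: 0.0
```

Call:
send_rows(rows=[0,0,0,0,0,0,0.2,0,0,0,0,0,0,0.2,0,0,0,0,0,0,0.2,0,0,0,0,0,0,0.2,0,0,0,0,0,0,0.2,0,0,0,0,0,0,0.2,0,0,0,0,0,0,0.2,0,0,0,0,0,0,0.2])

```text
time_s: 17.65
position: [0.4402, 0.0816, 0.0186]
orientation: [-0.002, 0.997, -0.083, 0.001]
ft_force: [-1.6, 14.0, 1.0]
grip_width: 0.329
gripper_force: 28.0
```

```bash
python3 f.py c6 top scene|grep -v handle; python3 -c "
from h import *
s=ctrl.read_state();print(s['position'],s['ft_force'],s['grip_width'])"
```

```text
top foot z 40 410 [array([89., 60.]), array([56.2, 52.3]), np.float64(1.6)] 44.9
top foot z 76 252 [array([88.9, 54.1]), array([29.5, 28.3]), np.float64(55.4)] 81.7
top slide jaw y [75.6 93.5]
scene foot z 40 260 [array([76.3, 57.2]), array([53.5, 90.8]), np.float64(86.4)] 44.6
scene foot z 76 110 [array([92.1, 53.6]), array([25.1, 28.4]), np.float64(51.3)] 81.7
scene slide jaw y [85.4 93.8]
scene trigger y [-4.9  4.3 22.1] x [-82.2 -45.7]
[0.44022557 0.08147459 0.01862284] [-1.30373158 14.57340887  1.74677983] 0.32332961336820254
```

No further advance (jaw at 93.5 mm both times), so it is firm. Let go and retreat.

Call:
send_rows(rows=[0,0,0,0,0,0,1,0,0,0,0,0,0,1,0,0,0,0,0,0,1,0,0,0,0,0,0,1,0,0,0,0,0,0,1,0,0,0,0,0,0,1,0,0,0,0,0,0,1,0,0,0,0,0,0,1])

```text
time_s: 18.55
position: [0.4409, 0.0799, 0.0187]
orientation: [-0.0, 0.997, -0.082, 0.001]
ft_force: [0.1, 0.1, 0.5]
grip_width: 0.997
gripper_force: 0.0
```

Call:
send_rows(rows=[0,0,-0.05,0,0,0,1,0,0,-0.15,0,0,0,1,0,0,-0.25,0,0,0,1,0,0,-0.36,0,0,0,1,0,0,-0.45,0,0,0,1,0,0,-0.45,0,0,0,1,0,0,-0.45,0,0,0,1,0,0,-0.45,0,0,0,1])

```text
time_s: 19.35
position: [0.4397, 0.08, 0.1974]
orientation: [-0.0, 0.997, -0.082, -0.0]
ft_force: [-0.2, -0.1, -1.0]
grip_width: 0.998
gripper_force: 0.0
```

```bash
python3 f.py d wrist scene
```

```text
wrist foot z 40 1288 [array([72., 56.]), array([22.3, 41.3]), np.float64(0.4)] 44.3
wrist slide jaw y [74.3 94.5]
wrist handle y [-24.1 -19.3 -14.7] x [-99.3 -45.6]
wrist trigger y [11.5 18.4 25.4] x [-99.5 -45.7]
scene foot z 40 279 [array([76.9, 58.7]), array([53.4, 92.2]), np.float64(87.5)] 44.6
scene foot z 76 113 [array([91.9, 55.1]), array([27.3, 28.1]), np.float64(33.0)] 81.5
scene slide jaw y [84.5 93.6]
scene handle y [-23.7 -20.3 -13.2] x [-99.  -46.2]
scene trigger y [12.6 17.8 26.3] x [-99.6 -46.7]
```

View pics/dscene.png

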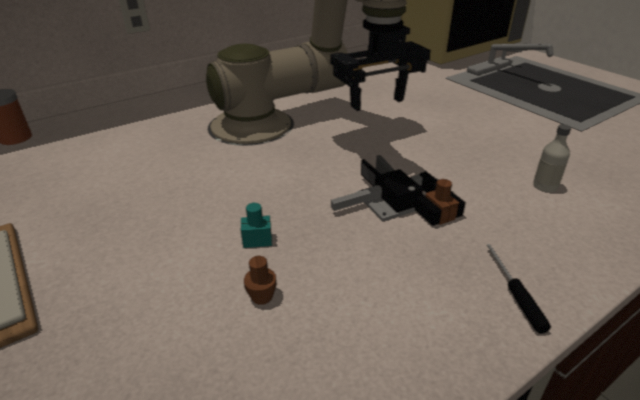

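The foot stands upright at (443,200), clamped between the jaws. The trigger is released and the gripper is clear at (380,75).

```bash
python3 -c "
from plant import ctrl
print(ctrl.close_job())"
```

```text
the job is handed in; nothing more can be done
None
```

The foot is clamped upright and square between the jaws; the sixth squeeze no longer advanced the jaw, the arm is clear of the clamp, and I handed the job in at about 19.5 s.

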